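Shim the rocking bench meter

TASK

The bench meter rocks because its rear left foot has lost its rubber pad and hangs clear of the bench. With your fingertips push the grey plastic wedge along the bench, thin end first, squarely under that foot until it is snug and the rocking stops, but not so far that it jacks the meter up off level; then take your fingers off the wedge and press down on top of the case, at the corner over that foot, to check that it stands firm. Do not pick anything up, do not shift the meter from its place or disturb the other things, and leave the wedge under the foot.

Things in the scene. Friction and masses are not known exactly. Their poses are not given: they have to be found in the camera images.
- meter: The bench meter: grey case, 250 mm deep (x) x 214 mm wide (y), top 102 mm and underside 12 mm above the bench, 2.6 kg, loose on four round feet centred at x = +-92, y = +-80 mm. Origin on the bench under its middle; x points from the front panel (robot's side) to the rear, y left, z up. Level on three feet; its rear left corner (+x, +y) dips 6 mm when pressed with 1 to 2 N.
- bare_foot (a point): Centre of the underside of the bare rear left foot: a black stud 22 mm across, its flat underside 6 mm above the bench, at x = +92, y = +80 mm of the meter, 27 mm in from the left side of the case.
- corner (a point): The place to press: on top of the case straight above the bare foot, 102 mm above the bench, flat and free.
- wedge: The grey plastic wedge, 120 long (x) x 40 wide (y) mm, 45 g, even slope from 2 mm at the thin end (+x) to 14 mm at the heel (-x), lying left of the meter, thin end towards the bare foot. Origin under its middle. It meets the foot when the foot's centre is at its x = +31 mm; a few mm more (pushing with 3 to 6 N) and it is snug; beyond that it lifts the meter. It stays jammed when let go.
- wedge_tip (a point): Middle of the wedge's thin end, 60 mm ahead of its origin, 1 mm above its underside.
- wedge_heel (a point): Middle of the wedge's upright heel face (40 mm wide, 14 mm high), 60 mm behind its origin, 7 mm above its underside: the face to push on.
- screwdriver: Screwdriver, 170 mm long, black handle, lying beside the wedge's path on the robot's side. Origin at the middle of its underside. To be left alone.
- bubble_level: Round bubble level, 42 mm across, 16 mm high, lying behind the meter's rear left corner. Origin at the middle of its underside. To be left alone.
- beaker: Glass beaker, 72 mm across, 92 mm high, right of the meter. Origin at the middle of its underside. To be left alone.
- well_insert: Aluminium cylinder with drilled holes in its top, 48 mm across, 100 mm high, right of the meter. Origin at the middle of its underside. To be left alone.
- bath_fluid: White plastic bottle with a blue cap, 68 mm across, 150 mm high, right of the meter. Origin at the middle of its underside. To be left alone.
- pocket_meter: Hand-held meter lying flat, 150 x 74 x 28 mm, far left. Origin at the middle of its underside. To be left alone.
- amber_jar: Brown glass jar, 60 mm across, 85 mm high, far left. Origin at the middle of its underside. To be left alone.
Things that resemble listed ones, but are neither listed nor needed, are in the scene too. What is shaped like the wedge but pink or yellow is not meant.

How it is judged:
On the way, in this order (a step that is already met when the one before it is completed fails the run):
1. the wedge sits snug under the bare foot, bearing against it, with the meter level and the fingers off the wedge (contact force between wedge and meter above 0.5 N and x of bare_foot in the frame of wedge between 0.012 and 0.042 m and y of bare_foot in the frame of wedge between -0.02 and 0.02 m and angle between meter's own z axis and vertical below 0.005 rad and contact force between the fingers and wedge below 0.1 N), for 0.2 s.
2. the fingers press down on the case top at the corner over that foot with at least 3 N, and the meter does not rock (contact force between the fingers and meter above 3 N and horizontal distance between the grasp point and corner below 0.045 m and height (world z) of the grasp point above 0.1 m and angle between meter's own z axis and vertical below 0.006 rad and contact force between wedge and meter above 0.5 N), for 0.2 s.
At the end, for the whole second after the job is handed in: The wedge lies flat, bears on the bare foot with over 0.5 N, the foot within 20 mm of its centre line and 12 to 42 mm ahead of its middle; the meter is level within 0.3 degrees and within 12 mm of its place; everything is at rest, other things within 20 mm of their places (contact force between wedge and meter above 0.5 N and x of bare_foot in the frame of wedge between 0.012 and 0.042 m and y of bare_foot in the frame of wedge between -0.02 and 0.02 m and angle between meter's own z axis and vertical below 0.005 rad and distance of meter from where it was at the start of the episode below 0.012 m and linear speed of each of meter, wedge below 0.01 m/s and height (world z) of wedge below 0.004 m and angle between wedge's own z axis and vertical below 0.06 rad and distance of each of screwdriver, bubble_level, beaker, well_insert, bath_fluid, pocket_meter, amber_jar from where it was at the start of the episode below 0.02 m); the robot touches nothing.
It fails at once if the wedge is picked up or flipped (height (world z) of wedge_tip above 0.02 m or height (world z) of wedge_heel above 0.025 m).
It fails at once if the meter is lifted or shoved from its place (height (world z) of meter above 0.01 m or distance of meter from where it was at the start of the episode above 0.02 m).
It fails at once if another thing is disturbed (distance of any of screwdriver, bubble_level, beaker, well_insert, bath_fluid, pocket_meter, amber_jar from where it was at the start of the episode above 0.03 m).
It also fails if it takes over 54 s, if anything falls off the work surface, if the arm or the gripper's body presses on something with over 40 N, if the wrist force passes 120 N, or if a joint passes its speed limit or range.

ROBOT

A 7-joint arm with a two-finger parallel gripper is mounted at the origin on the work surface. World frame = base frame: x ahead of the robot, y to its left, z up, the work surface at z = 0. Lengths are in m, angles in rad, forces in N, time in s.
With the tool pointing down it reaches from about 0.4 to 0.85 m from the base axis. Payload 4.5 kg.
Tool frame: the origin (TCP) lies midway between the tips of the shut fingers; the grasp point (between the pads) lies 19 mm behind it; z points along the fingers, y is the direction in which the jaws open and shut (so a half turn about z gives the same grasp; the last joint's range is limited). The gripper opens to 88 mm and grips with 3 to 60 N. Pads are 18 mm wide; open, the fingers measure 123 mm over their backs; the gripper's body (75 mm by 187 mm) begins 45 mm behind the grasp point.
Start: joints at [-1.174, 0.689, -0.195, 1.565, 0.157, 0.902, -0.215], TCP at [0.222, 0.584, 0.239] pointing down, gripper open.
Joint ranges: [-3.01, 3.01], [-0.46, 2.08], [-1.47, 1.51], [0.13, 2.56], [-1, 4.14], [0.04, 2.09], [-2.66, 2.66]. Speed limits (rad/s): [2.57, 2.57, 3.14, 3.14, 3.14, 3.14, 3.14].

INTERFACE

Orientations are given as a unit quaternion [x, y, z, w].
In Python, from plant import r gives the robot as it stands.
- The arm moves only by the tool play_rows, never from a script. Its argument "targets" is a list of rows, each an object of numbers: "jaw": the closure, from 0 (fully open) to 1 (shut); "dx", "dy", "dz": the shift along the tool's x, y, z in m; "yaw": the turn about the tool's z in rad. A call has exactly 5 rows; each row shifts and turns the pose as measured when the row begins, along the tool's axes as they then stand; what a row does not reach is not made up. A row lasts 1/10 s, in which the tool goes at most 50 mm and 8.59 degrees, less where a joint would pass 70% of its speed; a pose out of reach is approached as far as the arm can. A call with a gripper value outside its range is refused whole. The fingers move at their own pace and stop on an object; "squeeze" is the grip in N (left out, the last holds). Time passes only in rows, so rows that do not move let the fingers close, or fill a call up. It gives the time, the measured TCP pose, the force and the opening at its end, in the units of the state.
- r.get_state(): the state, without advancing time (a new reading comes with each control period).
- r.snapshot(name): name is "scene" or "side" or "wrist"; returns a dict with "frame" (384x512x3 uint8, red, green, blue), "z_map" (384x512 float32, m along the optical axis (not along the pixel's ray), 0 where there is no reading), "mtx" (3x3 intrinsics, pixels), "position" and "orientation" of the camera in the world; the wrist camera has in their place "T_tool_cam" (4x4, takes a point from camera to tool coordinates, whose origin is the TCP and whose axes are the flange's). Camera axes: x right, y up, looking along -z (the intrinsics and any distortion apply to the point x, -y, -z); pixel columns grow to the right and rows downward; lengths in m; the calibration is good to about 2 mm. A picture is of the moment at which its call begins: read the wrist's pose just before it.
- r.finish_job(): hands the job in, once; it reports no verdict.
The state is a dict: "clock": time; "q": joint angles; "qd": joint speeds; "joint_torque": joint torques, N m; "tool_pos": TCP position; "eef_rot": TCP orientation; "contact_force": force on the tool from outside, world axes, zero at the start; "moment": the same for the moment, N m; "opening": opening from 0.0 (shut) to 1.0 (fully open).
Only numpy, scipy, OpenCV 4.12 (cv2) and the standard library are available. Lean on these libraries where they do the work, as an engineer would, in place of code of your own. Each camera call takes 0.05 s, during which the arm holds its last target.

## Working session

There is one attempt and no reset: what is moved stays moved. The work goes in short steps, Python scripts to look and compute and a tool call to move; the robot and the scene stay as the last step left them, time stands still between calls to the robot, and variables do not carry over. Pictures are saved under pics/ and viewed, and the job is handed in when it is done.

Besides the shell and the picture viewer there is one more tool, called as a command line: name --argument value ..., lists and objects as JSON in quotes. play_rows: Moves the arm, as the interface text tells. Its arguments: {"type":"object","properties":{"targets":{"type":"array"},"squeeze":{"type":"number"}},"required":["targets"]}

```bash
mkdir -p pics; ls; cat > h.py <<'E'
import numpy as np, cv2
from scipy.spatial.transform import Rotation as R
from plant import r
def snap(n):
    s=r.get_state(); d=r.snapshot(n)
    if 'T_tool_cam' in d:
        T=np.eye(4);T[:3,:3]=R.from_quat(s['eef_rot']).as_matrix();T[:3,3]=s['tool_pos']
        M=T@np.array(d['T_tool_cam'])
    else:
        M=np.eye(4);o=np.array(d['orientation'])
        M[:3,:3]=R.from_quat(o).as_matrix() if o.size==4 else o
        M[:3,3]=d['position']
    d['M']=M; return d
def world(d):
    K=np.array(d['mtx']);z=d['z_map'];v,u=np.indices(z.shape)
    P=np.stack([(u-K[0,2])/K[0,0]*z,-(v-K[1,2])/K[1,1]*z,-z],-1)
    return P@d['M'][:3,:3].T+d['M'][:3,3]
def ray(d,u,v,h):
    K=np.array(d['mtx']);c=np.array([(u-K[0,2])/K[0,0],-(v-K[1,2])/K[1,1],-1])
    w=d['M'][:3,:3]@c;o=d['M'][:3,3];return o+w*(h-o[2])/w[2]
def save(d,name): cv2.imwrite('pics/'+name,d['frame'][:,:,::-1])
E
python3 - <<'E'
from h import *
for n in ['scene','side','wrist']:
    d=snap(n);save(d,n+'1.png');np.savez(n+'1.npz',**{k:np.array(v) for k,v in d.items()})
    print(n,{k:v for k,v in d.items() if k not in('frame','z_map')})
print(r.get_state())
E
```

```text
pics
scene {'mtx': array([[495.28345791,   0.        , 256.688233  ],
       [  0.        , 495.28345791, 194.73028849],
       [  0.        ,   0.        ,   1.        ]]), 'position': array([1.24173994, 0.10907201, 1.24590966]), 'orientation': array([0.17761861, 0.20750561, 0.70967119, 0.64943041]), 'M': array([[-0.09338355, -0.84805038,  0.52162253,  1.24173994],
       [ 0.99547782, -0.07036313,  0.06381965,  0.10907201],
       [-0.01741928,  0.52522337,  0.8507861 ,  1.24590966],
       [ 0.        ,  0.        ,  0.        ,  1.        ]])}
side {'mtx': array([[476.51846369,   0.        , 262.55717105],
       [  0.        , 476.51846369, 197.46402433],
       [  0.        ,   0.        ,   1.        ]]), 'position': array([-0.20176757,  1.14273586,  0.93700143]), 'orientation': array([-0.14196434,  0.45986822,  0.83937518, -0.25261958]), 'M': array([[-0.83205895,  0.29351543, -0.47066612, -0.20176757],
       [-0.55465499, -0.44940913,  0.700278  ,  1.14273586],
       [-0.00597925,  0.84372989,  0.53673469,  0.93700143],
       [ 0.        ,  0.        ,  0.        ,  1.    
[... 803 characters left out ...]
': array([-1.17422622,  0.6897857 , -0.1945251 ,  1.56605323,  0.15731331,
        0.90246394, -0.21510182]), 'qd': array([ 5.87807348e-04,  1.45956701e-04, -2.47572779e-04, -3.61279382e-03,
       -1.71497484e-03, -3.81097770e-05, -1.30300671e-03]), 'joint_torque': array([-1.63453366e-03, -5.27858448e+01, -1.26857746e+00, -1.53584880e+01,
       -5.25217038e-02,  3.92388189e-03,  9.03416230e-05]), 'tool_pos': array([0.22166749, 0.58389472, 0.23811154]), 'eef_rot': array([ 1.80360744e-01,  9.83600308e-01, -6.56570566e-04, -6.82267975e-05]), 'contact_force': array([ 0.3593302 , -0.42189899, -0.30278805]), 'moment': array([ 0.02369323, -0.03240159, -0.01003913]), 'opening': 1.0003273251712066}
```

View pics/scene1.png

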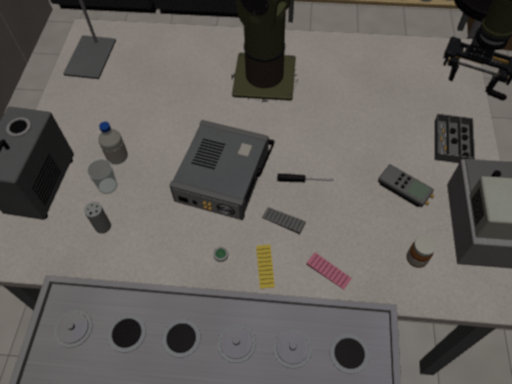

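View pics/side1.png

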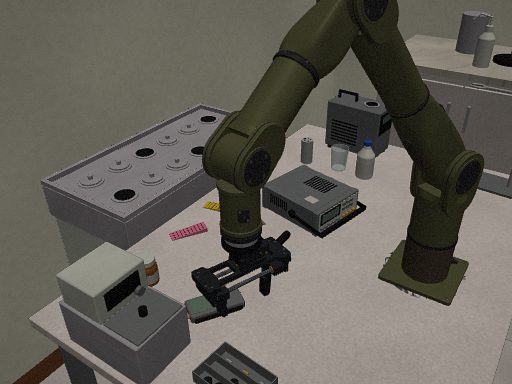

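View pics/wrist1.png

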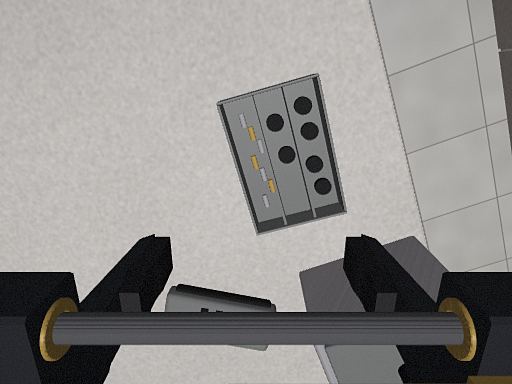

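```bash
python3 - <<'E'
from h import *
im=cv2.imread('pics/scene1.png')
cv2.imwrite('pics/crop1.png',cv2.resize(im[110:300,160:360],None,fx=4,fy=4,interpolation=2)[:600,:800] if 0 else cv2.resize(im[115:265,165:365],None,fx=4,fy=4,interpolation=2))
E
```

```text
(no output)
```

View pics/crop1.png

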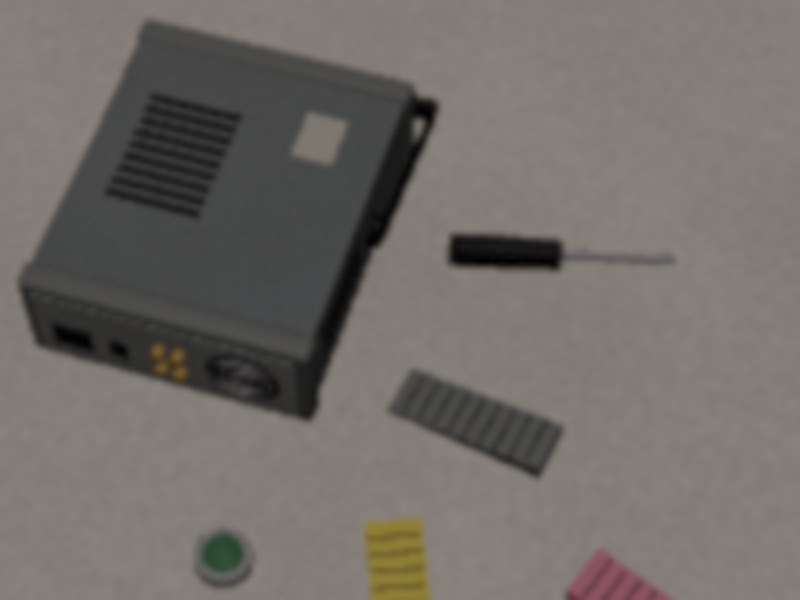

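```bash
cat >> h.py <<'E'
def load(n):
    f=np.load(n+'.npz');return {k:f[k] for k in f.files}
def rect(mask,W,zr):
    m=mask&(W[...,2]>zr[0])&(W[...,2]<zr[1])
    return m
E
python3 - <<'E'
from h import *
d=load('scene1');W=world(d)
print('bench z',np.median(W[150:160,330:370,2]), W[235:245,180:200,2].std())
# meter top
m=(abs(W[...,2]-.102)<.008)
m=cv2.morphologyEx(m.astype(np.uint8),cv2.MORPH_OPEN,np.ones((3,3)))
n,l,st,c=cv2.connectedComponentsWithStats(m)
for i in range(1,n):
    if st[i,4]>100:print(i,st[i],c[i])
k=l[165,225];mk=(l==k).astype(np.uint8)
cn=max(cv2.findContours(mk,0,1)[0],key=cv2.contourArea)
P=np.array([ray(d,u,v,.102)[:2] for u,v in cn[:,0]]).astype(np.float32)
rc=cv2.minAreaRect(P);print('meter',rc,cv2.boxPoints(rc));print('top z',np.median(W[...,2][mk>0]))
# wedge
hsv=cv2.cvtColor(d['frame'],cv2.COLOR_RGB2HSV)
g=hsv[...,2]
print('v',g[215:225,270:300].mean(),g[240:250,290:310].mean())
mk=np.zeros_like(g);mk[200:238,258:310]=(g[200:238,258:310]<0.75*np.median(g[240:250,290:310]))
n,l,st,c=cv2.connectedComponentsWithStats(mk);k=1+np.argmax(st[1:,4]);print(st[k],c[k])
cn=max(cv2.findContours((l==k).astype(np.uint8),0,1)[0],key=cv2.contourArea)
rp=cv2.minAreaRect(cn);print('px',cv2.boxPoints(rp))
P=np.array([ray(d,u,v,.008)[:2] for u,v in cn[:,0]]).astype(np.float32)
rc=cv2.minAreaRect(P);print('wedge',rc,cv2.boxPoints(rc))
for t in [(268,213),(274,217),(284,220),(294,224),(300,226)]:print(t,W[t[1],t[0]])
E
```

```text
bench z 0.0019332266399785247 0.1512194220492706
3 [ 169  120   99   86 5345] [219.61889616 162.62525725]
4 [ 99 132  21  15 124] [110.35483871 141.19354839]
13 [ 84 202  18  16 235] [ 92.58297872 209.53617021]
22 [ 41 276  38  23 286] [ 55.90909091 283.55594406]
26 [106 280  69  14 442] [141.53846154 286.69004525]
31 [217 290  36  10 225] [234.57777778 294.8       ]
32 [ 254  293  147   91 1536] [349.5390625  317.99544271]
34 [ 10 312  31  72 470] [ 24.98085106 349.79787234]
35 [ 56 312  31  31 663] [ 71.63650075 327.56108597]
36 [220 326  32  32 650] [236.08       342.55538462]
37 [277 331  32  32 650] [291.67538462 346.30923077]
meter ((0.4356273412704468, -0.09161894023418427), (0.21430283784866333, 0.25586289167404175), 77.49138641357422) [[ 0.287525   -0.16851875]
 [ 0.5373146  -0.22393516]
 [ 0.5837297  -0.01471913]
 [ 0.3339401   0.04069728]]
top z 0.10256109149622272
v 76.02666666666667 132.61
[262 208  44  27 557] [284.13105925 220.21184919]
px [[261.75256 217.55669]
 [267.52576 204.567  ]
 [305.6598  221.51546]
 [299.8866  234.50514]]
wedge ((0.5593627691268921, 0.09991306066513062), (0.11921753734350204, 0.0449715293943882), 68.77536010742188) [[0.51682234 0.05248808]
 [0.55874336 0.03620724]
 [0.6019032  0.14733803]
 [0.5599822  0.16361888]]
(268, 213) [0.53871541 0.05412825 0.00315378]
(274, 217) [0.55501814 0.07258736 0.01143077]
(284, 220) [0.56111703 0.10156153 0.00919347]
(294, 224) [0.57394424 0.1304677  0.013505  ]
(300, 226) [0.58144463 0.14744314 0.01824609]
```

play_rows --targets '[{"dx": -0.036, "dy": -0.019, "dz": 0, "yaw": 0, "jaw": 1}, {"dx": -0.036, "dy": -0.019, "dz": 0, "yaw": 0, "jaw": 1}, {"dx": -0.036, "dy": -0.019, "dz": 0, "yaw": 0, "jaw": 1}, {"dx": -0.036, "dy": -0.019, "dz": 0, "yaw": 0, "jaw": 1}, {"dx": -0.036, "dy": -0.019, "dz": 0, "yaw": 0, "jaw": 1}]'

```text
clock: 0.65
tool_pos: [0.3533, 0.4328, 0.2357]
eef_rot: [0.173, 0.985, 0.0, -0.003]
contact_force: [-0.2, 0.3, -0.5]
opening: 0.574
```

play_rows --targets '[{"dx": -0.036, "dy": -0.019, "dz": 0, "yaw": 0, "jaw": 1}, {"dx": -0.036, "dy": -0.019, "dz": 0, "yaw": 0, "jaw": 1}, {"dx": -0.036, "dy": -0.019, "dz": 0, "yaw": 0, "jaw": 1}, {"dx": -0.036, "dy": -0.019, "dz": 0, "yaw": 0, "jaw": 1}, {"dx": -0.036, "dy": -0.019, "dz": 0, "yaw": 0, "jaw": 1}]'

```text
clock: 1.15
tool_pos: [0.4945, 0.2747, 0.2337]
eef_rot: [0.173, 0.985, -0.0, -0.004]
contact_force: [0.6, 1.3, 0.3]
opening: 0.117
```

play_rows --targets '[{"dx": 0, "dy": 0, "dz": 0, "yaw": 0.14, "jaw": 1}, {"dx": 0, "dy": 0, "dz": 0, "yaw": 0.14, "jaw": 1}, {"dx": 0, "dy": 0, "dz": 0, "yaw": 0.14, "jaw": 1}, {"dx": 0, "dy": 0, "dz": 0, "yaw": 0.14, "jaw": 1}, {"dx": 0, "dy": 0, "dz": 0, "yaw": 0.14, "jaw": 1}]'

```text
clock: 1.65
tool_pos: [0.5009, 0.263, 0.232]
eef_rot: [0.517, 0.856, -0.004, -0.002]
contact_force: [-0.2, -0.3, 0.1]
opening: 0.006
```

play_rows --targets '[{"dx": 0, "dy": 0, "dz": 0, "yaw": 0.14, "jaw": 1}, {"dx": 0, "dy": 0, "dz": 0, "yaw": 0.14, "jaw": 1}, {"dx": 0, "dy": 0, "dz": 0, "yaw": 0.14, "jaw": 1}, {"dx": 0, "dy": 0, "dz": 0, "yaw": 0.14, "jaw": 1}, {"dx": 0, "dy": 0, "dz": 0, "yaw": 0.14, "jaw": 1}]'

```text
clock: 2.15
tool_pos: [0.4998, 0.2626, 0.2308]
eef_rot: [0.789, 0.615, -0.006, -0.001]
contact_force: [-0.0, -0.5, 0.4]
opening: 0.007
```

```bash
python3 - <<'E'
from h import *
for n in ['wrist']:
    d=snap(n);save(d,n+'2.png');np.savez(n+'2.npz',**{k:np.array(v) for k,v in d.items()})
E
```

```text
(no output)
```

View pics/wrist2.png

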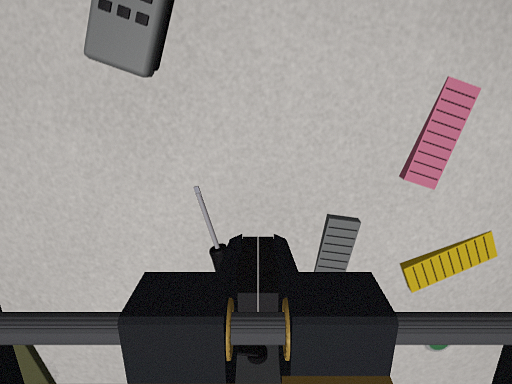

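```bash
python3 - <<'E'
from h import *
d=load('wrist2')
for p in [(328,214),(360,218),(353,270),(316,270)]:print(p,ray(d,*p,.013))
d=load('scene1')
for p in [(305,221),(300,234)]:print(p,ray(d,*p,.014))
E
```

```text
(328, 214) [0.56266815 0.17044332 0.013     ]
(360, 218) [0.59954434 0.15580938 0.013     ]
(353, 270) [0.580145   0.08467986 0.013     ]
(316, 270) [0.53370051 0.09610635 0.013     ]
(305, 221) [0.56200314 0.16086896 0.014     ]
(300, 234) [0.60432527 0.14877665 0.014     ]
```

play_rows --targets '[{"dx": 0, "dy": 0, "dz": 0, "yaw": 0.124, "jaw": 1}, {"dx": -0.02, "dy": 0.042, "dz": 0.02, "yaw": 0, "jaw": 1}, {"dx": -0.02, "dy": 0.042, "dz": 0.02, "yaw": 0, "jaw": 1}, {"dx": -0.02, "dy": 0.042, "dz": 0.02, "yaw": 0, "jaw": 1}, {"dx": -0.02, "dy": 0.042, "dz": 0.02, "yaw": 0, "jaw": 1}]'

```text
clock: 2.7
tool_pos: [0.6252, 0.139, 0.1495]
eef_rot: [0.818, 0.575, -0.004, -0.004]
contact_force: [0.9, 0.3, 0.6]
opening: 0.004
```

play_rows --targets '[{"dx": 0, "dy": 0.0, "dz": 0, "yaw": 0, "jaw": 1}, {"dx": 0, "dy": 0, "dz": 0, "yaw": 0, "jaw": 1}, {"dx": 0, "dy": 0, "dz": 0.03, "yaw": 0, "jaw": 1}, {"dx": 0, "dy": 0, "dz": 0.03, "yaw": 0, "jaw": 1}, {"dx": 0, "dy": 0, "dz": 0, "yaw": 0, "jaw": 1}]'

```text
clock: 3.2
tool_pos: [0.6268, 0.1319, 0.0859]
eef_rot: [0.818, 0.575, -0.005, -0.002]
contact_force: [-0.6, 0.4, -0.4]
opening: 0.005
```

play_rows --targets '[{"dx": 0, "dy": 0.0, "dz": 0.035, "yaw": 0, "jaw": 1}, {"dx": 0, "dy": 0, "dz": 0.025, "yaw": 0, "jaw": 1}, {"dx": 0, "dy": 0, "dz": 0.01, "yaw": 0, "jaw": 1}, {"dx": 0, "dy": 0, "dz": 0, "yaw": 0, "jaw": 1}, {"dx": 0, "dy": 0, "dz": 0, "yaw": 0, "jaw": 1}]'

```text
clock: 3.7
tool_pos: [0.6286, 0.1382, 0.0215]
eef_rot: [0.815, 0.579, -0.0, -0.002]
contact_force: [0.7, -0.6, -0.2]
opening: 0.007
```

```bash
python3 - <<'E'
from h import *
for n in ['wrist','side','scene']:
    d=snap(n);save(d,n+'3.png');np.savez(n+'3.npz',**{k:np.array(v) for k,v in d.items()})
a=cv2.resize(cv2.imread('pics/scene3.png')[140:290,200:350],(600,600))
cv2.imwrite('pics/scene3c.png',a)
E
```

```text
(no output)
```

View pics/wrist3.png

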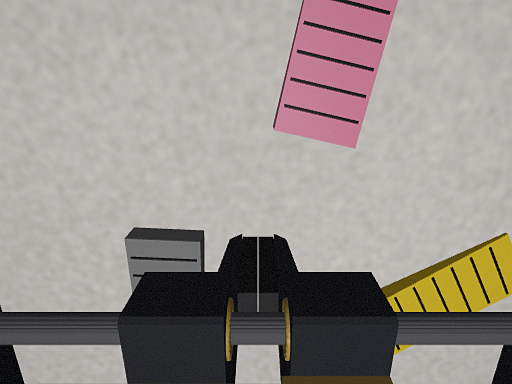

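View pics/scene3c.png

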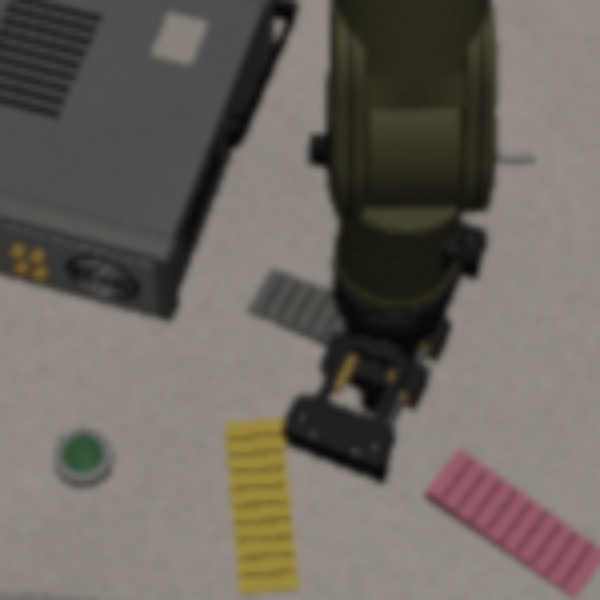

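```bash
python3 - <<'E'
from h import *
d=load('wrist3')
s=r.get_state();T=R.from_quat(s['eef_rot']).as_matrix()
print(s['tool_pos'],T[:2,:2])
for p,h in [((133,228),0),((203,231),0),((126,239),.014),((204,241),.014)]:
    w=ray(d,*p,h);print(p,w,'tool',T.T@(w-s['tool_pos']))
E
```

```text
[0.62889084 0.13788325 0.02155041] [[ 0.3298045   0.94404713]
 [ 0.94404577 -0.32979678]]
(133, 228) [0.56280218 0.16520878 0.        ] tool [ 0.00394494 -0.07133767  0.02177586]
(203, 231) [0.59976404 0.15036966 0.        ] tool [ 0.00212632 -0.03155004  0.02165119]
(126, 239) [0.56433264 0.16501441 0.014     ] tool [ 0.0043021  -0.06987098  0.00777225]
(204, 241) [0.60283202 0.15039769 0.014     ] tool [ 0.00320053 -0.0287052   0.00764526]
```

play_rows --targets '[{"dx": -0.005, "dy": 0.0, "dz": 0.014, "yaw": 0, "jaw": 1}, {"dx": 0, "dy": 0, "dz": 0, "yaw": 0, "jaw": 1}, {"dx": 0, "dy": -0.008, "dz": 0, "yaw": 0, "jaw": 1}, {"dx": 0, "dy": 0, "dz": 0, "yaw": 0, "jaw": 1}, {"dx": 0, "dy": 0, "dz": 0, "yaw": 0, "jaw": 1}]'

```text
clock: 4.35
tool_pos: [0.6196, 0.1352, 0.008]
eef_rot: [0.816, 0.579, 0.001, -0.001]
contact_force: [0.5, 0.4, 0.2]
opening: 0.003
```

play_rows --targets '[{"dx": 0, "dy": -0.005, "dz": 0.001, "yaw": 0, "jaw": 1}, {"dx": 0, "dy": -0.005, "dz": 0, "yaw": 0, "jaw": 1}, {"dx": 0, "dy": -0.005, "dz": 0, "yaw": 0, "jaw": 1}, {"dx": 0, "dy": 0, "dz": 0, "yaw": 0, "jaw": 1}, {"dx": 0, "dy": 0, "dz": 0, "yaw": 0, "jaw": 1}]'

```text
clock: 4.85
tool_pos: [0.6041, 0.1412, 0.0073]
eef_rot: [0.815, 0.579, 0.001, -0.002]
contact_force: [0.2, 0.0, 0.1]
opening: 0.005
```

```bash
python3 - <<'E'
from h import *
for n in ['wrist']:
    d=snap(n);save(d,n+'4.png');np.savez(n+'4.npz',**{k:np.array(v) for k,v in d.items()})
E
```

```text
(no output)
```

View pics/wrist4.png

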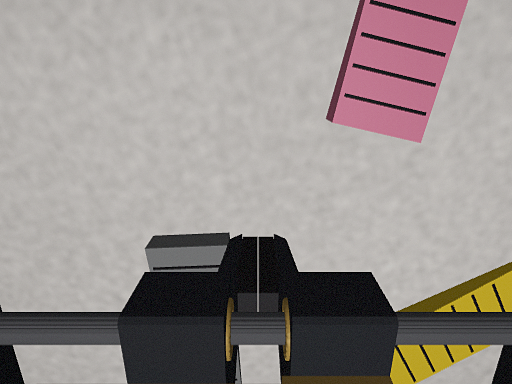

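```bash
cat > hd.py <<'E'
from h import *
import sys
def heel(f,pts):
    d=load(f);M=d['M']
    W=[]
    for p,h in pts:
        w=ray(d,*p,h);W.append(w);print(p,np.round(w,4))
    return W
foot=np.array([.540,-.033])
E
python3 - <<'E'
from hd import *
heel('wrist4',[((153,237),0),((230,233),0),((147,247),.014),((230,243),.014)])
s=r.get_state();print(s['tool_pos'])
d=load('wrist4');w=world(d);print(w[260,175],w[260,210],w[268,160],w[252,160:220:10])
E
```

```text
(153, 237) [0.554  0.1645 0.    ]
(230, 233) [0.5931 0.1533 0.    ]
(147, 247) [0.5562 0.1657 0.014 ]
(230, 243) [0.5948 0.1545 0.014 ]
[0.60413963 0.14130545 0.0072802 ]
[0.56559901 0.15425616 0.01313675] [0.58189811 0.14858647 0.01317192] [0.55669444 0.15255043 0.01311507] [[0.56052704 0.16078368 0.01320398]
 [0.56494947 0.15900037 0.01280879]
 [0.56980059 0.15761343 0.01331842]
 [0.57436548 0.15595819 0.01321788]
 [0.57915032 0.1545661  0.01368063]
 [0.58358179 0.15273719 0.01321512]]
```

play_rows --targets '[{"dx": 0, "dy": -0.004, "dz": 0.001, "yaw": 0, "jaw": 1}, {"dx": 0, "dy": -0.003, "dz": 0, "yaw": 0, "jaw": 1}, {"dx": 0, "dy": -0.003, "dz": 0, "yaw": 0, "jaw": 1}, {"dx": 0, "dy": 0, "dz": 0, "yaw": 0, "jaw": 1}, {"dx": 0, "dy": 0, "dz": 0, "yaw": 0, "jaw": 1}]'

```text
clock: 5.4
tool_pos: [0.5944, 0.1447, 0.0063]
eef_rot: [0.815, 0.579, 0.002, -0.001]
contact_force: [-0.1, 0.1, 0.0]
opening: 0.005
```

```bash
python3 - <<'E'
from h import *
for n in ['wrist']:
    d=snap(n);save(d,n+'5.png');np.savez(n+'5.npz',**{k:np.array(v) for k,v in d.items()})
E
```

```text
(no output)
```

View pics/wrist5.png

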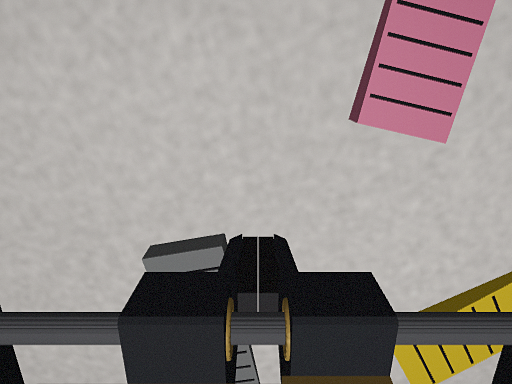

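```bash
cat >> hd.py <<'E'
def rep(a,b):
    a=a[:2];b=b[:2];m=(a+b)/2;v=(b-a)/np.linalg.norm(b-a);d=np.array([v[1],-v[0]])
    if d[1]>0:d=-d
    n=np.array([-d[1],d[0]])
    f=foot-m
    print('heel',m.round(4),'len',np.linalg.norm(b-a).round(4),'bearing deg',np.degrees(np.arctan2(-d[0],-d[1])).round(1),'foot x from origin',(f@d-.06).round(4),'lat(+n=+x side)',(f@n).round(4))
E
python3 - <<'E'
from hd import *
W=heel('wrist5',[((149,245),0),((225,234),0),((142,258),.014),((223,247),.014)])
rep(W[0],W[1]);rep(W[2],W[3])
E
```

```text
(149, 245) [0.5409 0.1649 0.    ]
(225, 234) [0.581  0.1576 0.    ]
(142, 258) [0.5421 0.165  0.014 ]
(223, 247) [0.5814 0.1576 0.014 ]
heel [0.5609 0.1612] len 0.0407 bearing deg 10.2 foot x from origin 0.1349 lat(+n=+x side) 0.014
heel [0.5617 0.1613] len 0.04 bearing deg 10.7 foot x from origin 0.1349 lat(+n=+x side) 0.0146
```

play_rows --targets '[{"dx": 0, "dy": 0.01, "dz": 0, "yaw": 0, "jaw": 1}, {"dx": 0, "dy": 0, "dz": -0.03, "yaw": 0, "jaw": 1}, {"dx": 0, "dy": 0, "dz": 0, "yaw": -0.149, "jaw": 1}, {"dx": 0.032, "dy": 0, "dz": 0, "yaw": 0, "jaw": 1}, {"dx": 0.0, "dy": 0, "dz": 0, "yaw": 0, "jaw": 1}]'

```text
clock: 5.95
tool_pos: [0.6142, 0.1709, 0.0376]
eef_rot: [0.769, 0.639, 0.002, 0.0]
contact_force: [-0.7, 1.7, -0.7]
opening: 0.004
```

play_rows --targets '[{"dx": 0.004, "dy": -0.03, "dz": 0, "yaw": 0, "jaw": 1}, {"dx": 0, "dy": -0.02, "dz": 0, "yaw": 0, "jaw": 1}, {"dx": 0, "dy": 0, "dz": 0, "yaw": 0, "jaw": 1}, {"dx": 0.0, "dy": 0, "dz": 0.02, "yaw": 0, "jaw": 1}, {"dx": 0.0, "dy": 0, "dz": 0, "yaw": 0, "jaw": 1}]'

```text
clock: 6.45
tool_pos: [0.5714, 0.183, 0.0178]
eef_rot: [0.77, 0.638, 0.005, 0.003]
contact_force: [-0.8, 0.1, -0.4]
opening: 0.004
```

```bash
python3 - <<'E'
from h import *
print(r.get_state()['tool_pos'])
for n in ['wrist','scene']:
    d=snap(n);save(d,n+'6.png');np.savez(n+'6.npz',**{k:np.array(v) for k,v in d.items()})
a=cv2.resize(cv2.imread('pics/scene6.png')[140:290,200:350],(600,600))
cv2.imwrite('pics/scene6c.png',a)
E
```

```text
[0.57139985 0.18295297 0.01779021]
```

View pics/wrist6.png

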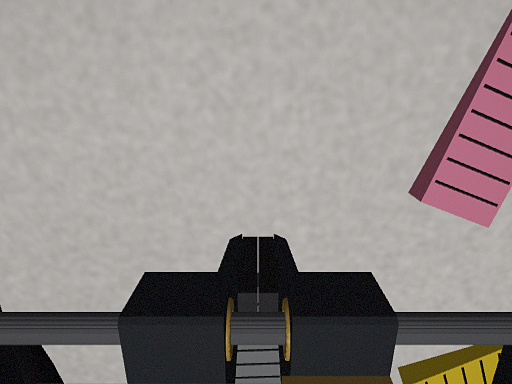

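View pics/scene6c.png

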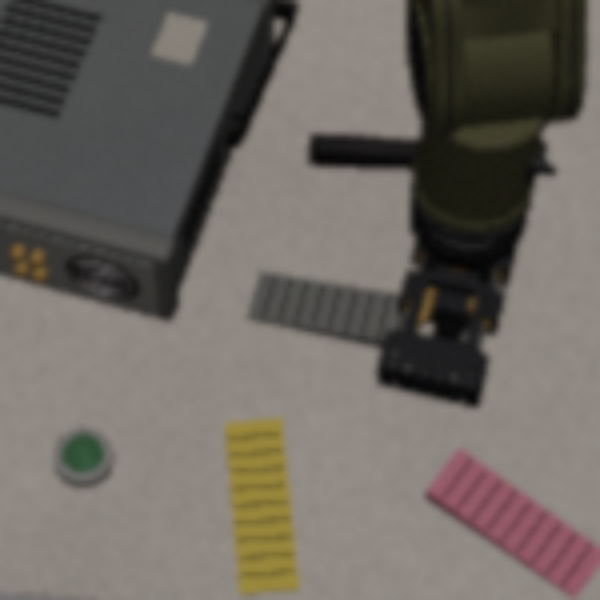

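```bash
python3 - <<'E'
from hd import *
d=load('scene6')
for p in [(265.5,208),(262,220.3)]:print(ray(d,*p,.002))
d1=load('scene1')
# meter refine: rear top edge / left top edge via gradient pts in crop coords (crop1: 165+x/4,115+y/4)
for p in [(147,22),(415,88),(312,362),(25,282)]:print('top corner',ray(d1,165+p[0]/4,115+p[1]/4,.102))
for p in [(310,418),(40,345)]:print('bottom rear',ray(d1,165+p[0]/4,115+p[1]/4,.012))
E
```

```text
[0.52204728 0.04548884 0.002     ]
[0.5634067  0.03893439 0.002     ]
top corner [ 0.29355453 -0.1653976   0.102     ]
top corner [0.34000136 0.03988916 0.102     ]
top corner [ 0.57720974 -0.0101367   0.102     ]
top corner [ 0.53011006 -0.21424842  0.102     ]
bottom rear [ 0.57092953 -0.0159553   0.012     ]
bottom rear [ 0.52714401 -0.21870898  0.012     ]
```

play_rows --targets '[{"dx": 0, "dy": -0.005, "dz": 0.011, "yaw": 0, "jaw": 1}, {"dx": -0.01, "dy": 0, "dz": 0, "yaw": 0, "jaw": 1}, {"dx": -0.01, "dy": 0.001, "dz": 0, "yaw": 0, "jaw": 1}, {"dx": -0.01, "dy": 0.001, "dz": 0, "yaw": 0, "jaw": 1}, {"dx": -0.01, "dy": 0.001, "dz": 0, "yaw": 0, "jaw": 1}]'

```text
clock: 7.05
tool_pos: [0.5662, 0.1419, 0.0093]
eef_rot: [0.77, 0.638, 0.01, 0.005]
contact_force: [0.2, -0.3, 0.5]
opening: 0.004
```

play_rows --targets '[{"dx": -0.01, "dy": 0.001, "dz": 0.0, "yaw": 0, "jaw": 1}, {"dx": -0.01, "dy": 0.001, "dz": 0, "yaw": 0, "jaw": 1}, {"dx": -0.01, "dy": 0.001, "dz": 0, "yaw": 0, "jaw": 1}, {"dx": 0, "dy": 0, "dz": 0, "yaw": 0, "jaw": 1}, {"dx": 0, "dy": 0, "dz": 0, "yaw": 0, "jaw": 1}]'

```text
clock: 7.55
tool_pos: [0.5635, 0.1047, 0.0096]
eef_rot: [0.772, 0.636, 0.009, 0.006]
contact_force: [-0.1, 0.7, -0.2]
opening: 0.006
```

```bash
python3 - <<'E'
from h import *
print(r.get_state()['tool_pos'])
for n in ['wrist','scene']:
    d=snap(n);save(d,n+'7.png');np.savez(n+'7.npz',**{k:np.array(v) for k,v in d.items()})
a=cv2.resize(cv2.imread('pics/scene7.png')[160:260,220:320],(600,600),interpolation=2)
cv2.imwrite('pics/scene7c.png',a)
E
```

```text
[0.56351527 0.10465064 0.00962112]
```

View pics/scene7c.png

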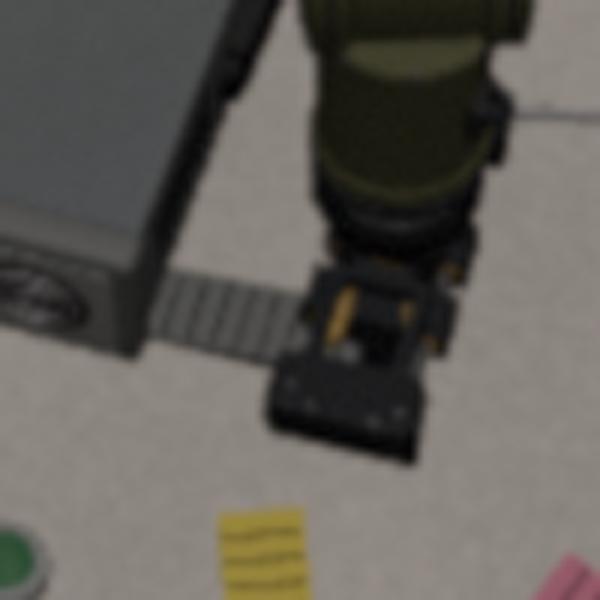

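```bash
python3 - <<'E'
from hd import *
foot=np.array([.538,-.032])
d=load('scene7')
a,b=[ray(d,220+x/6,160+y/6,0)[:2] for x,y in [(150,337),(270,364)]]
print(a,b); v=(a-b)/np.linalg.norm(a-b);n=np.array([-v[1],v[0]]);print('bearing',np.degrees(np.arctan2(-v[0],-v[1])))
print('foot lateral from rear edge',(foot-b)@n)
a,b=[ray(d,220+x/6,160+y/6,h)[:2] for x,y,h in [(165,268,.005),(300,293,.011)]]
print(a,b); v=(a-b)/np.linalg.norm(a-b);n=np.array([-v[1],v[0]]);print('bearing',np.degrees(np.arctan2(-v[0],-v[1])))
print('foot lateral from front edge',(foot-b)@n)
E
```

```text
[ 0.5529146  -0.01117507] [0.56278653 0.04748574]
bearing 9.552697813334571
foot lateral from rear edge -0.011251793633959914
[ 0.51697295 -0.00748932] [0.52893852 0.05908803]
bearing 10.188676141787203
foot lateral from front edge 0.02503116524248015
```

View pics/wrist7.png

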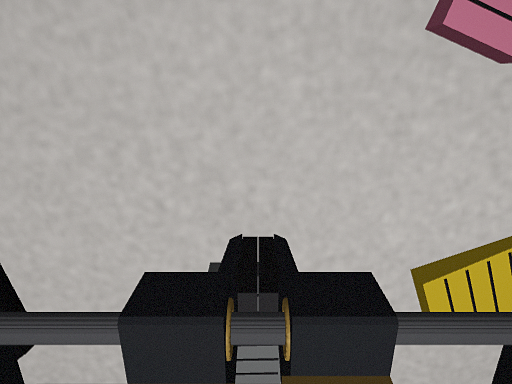

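play_rows --targets '[{"dx": -0.006, "dy": 0.0015, "dz": 0.003, "yaw": 0, "jaw": 1}, {"dx": -0.006, "dy": 0.0015, "dz": 0, "yaw": 0, "jaw": 1}, {"dx": -0.006, "dy": 0.0015, "dz": 0, "yaw": 0, "jaw": 1}, {"dx": -0.006, "dy": 0.001, "dz": 0, "yaw": 0, "jaw": 1}, {"dx": 0, "dy": 0, "dz": 0, "yaw": 0, "jaw": 1}]'

```text
clock: 8.15
tool_pos: [0.5648, 0.0802, 0.0062]
eef_rot: [0.771, 0.637, 0.01, 0.005]
contact_force: [-0.9, -1.2, -0.3]
opening: 0.007
```

play_rows --targets '[{"dx": -0.002, "dy": 0.0, "dz": 0.001, "yaw": 0, "jaw": 1}, {"dx": -0.002, "dy": 0.0, "dz": 0, "yaw": 0, "jaw": 1}, {"dx": -0.002, "dy": 0.0, "dz": 0, "yaw": 0, "jaw": 1}, {"dx": 0, "dy": 0.0, "dz": 0, "yaw": 0, "jaw": 1}, {"dx": 0, "dy": 0, "dz": 0, "yaw": 0, "jaw": 1}]'

```text
clock: 8.65
tool_pos: [0.5635, 0.074, 0.005]
eef_rot: [0.771, 0.637, 0.01, 0.005]
contact_force: [-0.6, -0.1, -0.4]
opening: -0.002
```

```bash
python3 - <<'E'
from h import *
d=snap('scene');save(d,'scene8.png');np.savez('scene8.npz',**{k:np.array(v) for k,v in d.items()})
a=cv2.resize(cv2.imread('pics/scene8.png')[160:260,220:320],(600,600),interpolation=2)
cv2.imwrite('pics/scene8c.png',a)
E
```

```text
(no output)
```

View pics/scene8c.png

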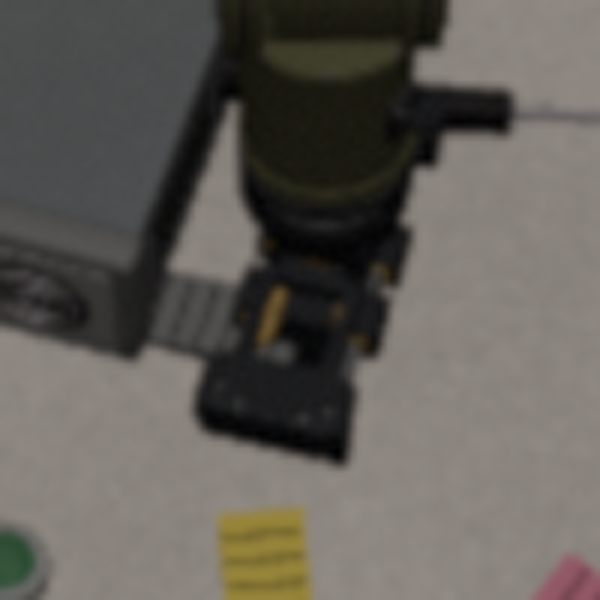

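play_rows --targets '[{"dx": -0.002, "dy": 0.0003, "dz": 0.0, "yaw": 0, "jaw": 1}, {"dx": -0.002, "dy": 0.0003, "dz": 0, "yaw": 0, "jaw": 1}, {"dx": 0, "dy": 0.0, "dz": 0, "yaw": 0, "jaw": 1}, {"dx": 0, "dy": 0.0, "dz": 0, "yaw": 0, "jaw": 1}, {"dx": 0, "dy": 0, "dz": 0, "yaw": 0, "jaw": 1}]'

```text
clock: 9.2
tool_pos: [0.5633, 0.0699, 0.005]
eef_rot: [0.77, 0.637, 0.01, 0.005]
contact_force: [-0.0, -0.0, -0.6]
opening: 0.006
```

play_rows --targets '[{"dx": -0.002, "dy": 0.0003, "dz": 0.0, "yaw": 0, "jaw": 1}, {"dx": 0, "dy": 0, "dz": 0, "yaw": 0, "jaw": 1}, {"dx": 0, "dy": 0.0, "dz": 0, "yaw": 0, "jaw": 1}, {"dx": 0, "dy": 0.0, "dz": 0, "yaw": 0, "jaw": 1}, {"dx": 0, "dy": 0, "dz": 0, "yaw": 0, "jaw": 1}]'

```text
clock: 9.7
tool_pos: [0.5633, 0.0679, 0.005]
eef_rot: [0.77, 0.638, 0.01, 0.005]
contact_force: [0.1, 0.5, -0.1]
opening: 0.004
```

play_rows --targets '[{"dx": -0.0015, "dy": 0.0002, "dz": 0.0, "yaw": 0, "jaw": 1}, {"dx": 0, "dy": 0, "dz": 0, "yaw": 0, "jaw": 1}, {"dx": 0, "dy": 0.0, "dz": 0, "yaw": 0, "jaw": 1}, {"dx": 0, "dy": 0.0, "dz": 0, "yaw": 0, "jaw": 1}, {"dx": 0, "dy": 0, "dz": 0, "yaw": 0, "jaw": 1}]'

```text
clock: 10.2
tool_pos: [0.5633, 0.0672, 0.005]
eef_rot: [0.77, 0.638, 0.01, 0.005]
contact_force: [0.4, 0.2, -0.2]
opening: 0.003
```

play_rows --targets '[{"dx": -0.0015, "dy": 0.0002, "dz": 0.0, "yaw": 0, "jaw": 1}, {"dx": 0, "dy": 0, "dz": 0, "yaw": 0, "jaw": 1}, {"dx": 0, "dy": 0.0, "dz": 0, "yaw": 0, "jaw": 1}, {"dx": 0, "dy": 0.0, "dz": 0, "yaw": 0, "jaw": 1}, {"dx": 0, "dy": 0, "dz": 0, "yaw": 0, "jaw": 1}]'

```text
clock: 10.7
tool_pos: [0.5634, 0.0668, 0.0051]
eef_rot: [0.77, 0.638, 0.011, 0.004]
contact_force: [-0.1, 1.6, -0.0]
opening: 0.004
```

play_rows --targets '[{"dx": -0.0015, "dy": 0, "dz": 0.0, "yaw": 0, "jaw": 1}, {"dx": -0.0015, "dy": 0, "dz": 0, "yaw": 0, "jaw": 1}, {"dx": -0.0015, "dy": 0.0, "dz": 0, "yaw": 0, "jaw": 1}, {"dx": -0.0015, "dy": 0.0, "dz": 0, "yaw": 0, "jaw": 1}, {"dx": -0.0015, "dy": 0, "dz": 0, "yaw": 0, "jaw": 1}]'

```text
clock: 11.2
tool_pos: [0.5634, 0.0664, 0.0052]
eef_rot: [0.768, 0.64, 0.015, 0.002]
contact_force: [0.7, 5.7, -1.1]
opening: 0.006
```

```bash
python3 - <<'E'
from h import *
d=snap('scene');save(d,'scene9.png');np.savez('scene9.npz',**{k:np.array(v) for k,v in d.items()})
s=r.get_state();print(s['tool_pos'],s['contact_force'])
e=load('scene1');W0=world(e);W=world(d)
m=np.zeros(W.shape[:2],bool);m[130:200,180:245]=1;m&=(abs(W0[...,2]-.1025)<.006)&(abs(W[...,2]-.1025)<.012)
A=np.c_[W[m][:,:2]-[.436,-.09],np.ones(m.sum())]
for X in (W0,W):print(np.linalg.lstsq(np.c_[X[m][:,:2]-[.436,-.09],np.ones(m.sum())],X[m][:,2],rcond=None)[0])
E
```

```text
[0.56334038 0.06630036 0.00520549] [ 0.30155767  4.81729031 -0.90292286]
[ 0.00060649 -0.00144031  0.10252437]
[ 0.00102247 -0.00062309  0.10246401]
```

play_rows --targets '[{"dx": -0.002, "dy": 0, "dz": 0.0, "yaw": 0, "jaw": 1}, {"dx": -0.002, "dy": 0, "dz": 0, "yaw": 0, "jaw": 1}, {"dx": -0.002, "dy": 0.0, "dz": 0, "yaw": 0, "jaw": 1}, {"dx": -0.002, "dy": 0.0, "dz": 0, "yaw": 0, "jaw": 1}, {"dx": -0.002, "dy": 0, "dz": 0, "yaw": 0, "jaw": 1}]'

```text
clock: 11.75
tool_pos: [0.5633, 0.0662, 0.0054]
eef_rot: [0.766, 0.643, 0.02, -0.001]
contact_force: [0.4, 6.3, -0.2]
opening: 0.008
```

play_rows --targets '[{"dx": 0.01, "dy": 0, "dz": 0.0, "yaw": 0, "jaw": 1}, {"dx": 0.015, "dy": 0, "dz": 0, "yaw": 0, "jaw": 1}, {"dx": 0.02, "dy": 0.0, "dz": 0, "yaw": 0, "jaw": 1}, {"dx": 0, "dy": 0.0, "dz": -0.04, "yaw": 0, "jaw": 1}, {"dx": 0, "dy": 0, "dz": 0, "yaw": 0, "jaw": 1}]'

```text
clock: 12.25
tool_pos: [0.5695, 0.11, 0.0461]
eef_rot: [0.766, 0.642, 0.017, -0.001]
contact_force: [1.3, 0.3, 0.2]
opening: 0.008
```

```bash
cat > chk.py <<'E'
from h import *
import sys
k=sys.argv[1]
for n in ('scene','wrist','side'):
    d=snap(n);save(d,n+k+'.png');np.savez(n+k+'.npz',**{q:np.array(v) for q,v in d.items()})
s=r.get_state();print(s['tool_pos'],s['contact_force'])
T=R.from_quat(s['eef_rot']).as_matrix();print(T.round(3))
d=load('scene'+k);e=load('scene1');W0=world(e);W=world(d)
m=np.zeros(W.shape[:2],bool);m[130:200,180:245]=1;m&=(abs(W0[...,2]-.1025)<.006)&(abs(W[...,2]-.1025)<.012)
for X in (W0,W):print(np.linalg.lstsq(np.c_[X[m][:,:2]-[.436,-.09],np.ones(m.sum())],X[m][:,2],rcond=None)[0])
a=cv2.resize(cv2.imread('pics/scene'+k+'.png')[160:260,220:320],(600,600),interpolation=2)
cv2.imwrite('pics/scene'+k+'c.png',a)
E
python3 chk.py 10
```

```text
[0.56634712 0.10970438 0.04256645] [-0.39469265 -0.75537958 -0.47917296]
[[ 0.174  0.985  0.019]
 [ 0.984 -0.174  0.022]
 [ 0.025  0.014 -1.   ]]
[ 0.00069781 -0.0014563   0.1025223 ]
[ 0.00041479 -0.00170963  0.10249983]
```

View pics/scene10c.png

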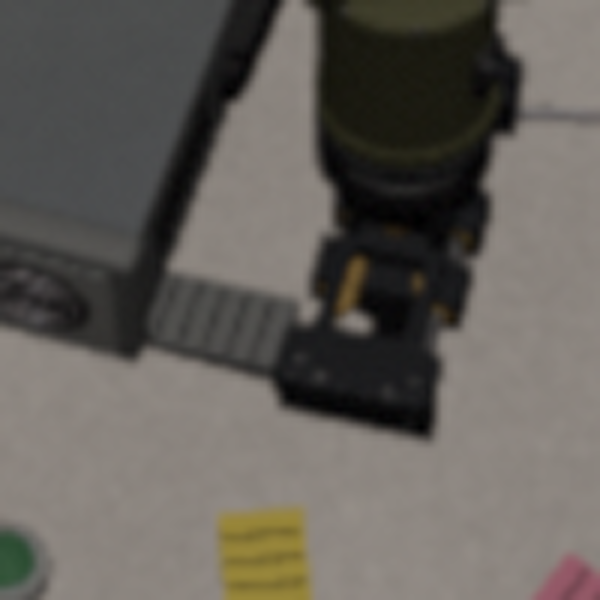

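View pics/wrist10.png

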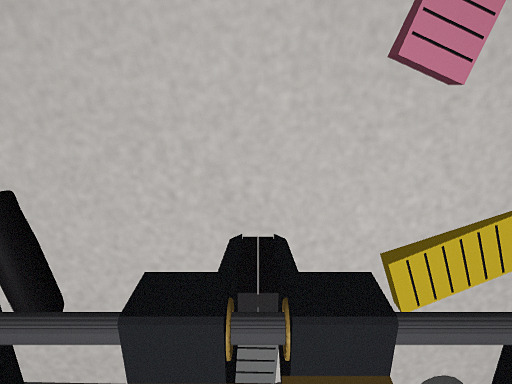

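```bash
python3 - <<'E'
from hd import *
foot=np.array([.538,-.032])
d=load('scene10')
for pts in ([(150,343,0),(280,373,0)],[(165,274,.007),(295,300,.013)]):
    a,b=[ray(d,220+x/6,160+y/6,h)[:2] for x,y,h in pts]
    v=(a-b)/np.linalg.norm(a-b);n=np.array([-v[1],v[0]]);print(a,b,'bearing',np.degrees(np.arctan2(-v[0],-v[1])),'lat',(foot-b)@n)
E
```

```text
[ 0.55619061 -0.01082672] [0.56724927 0.05264427] bearing 9.883527759241938 lat -0.014286328665460023
[ 0.52149196 -0.00695413] [0.53414658 0.05709338] bearing 11.176645237709549 lat 0.02104970694244366
```

play_rows --targets '[{"dx": 0.0, "dy": 0, "dz": -0.045, "yaw": 0, "jaw": 1}, {"dx": 0, "dy": 0, "dz": -0.045, "yaw": 0, "jaw": 1}, {"dx": 0, "dy": 0.0, "dz": -0.045, "yaw": 0, "jaw": 1}, {"dx": 0, "dy": 0.0, "dz": 0, "yaw": 0, "jaw": 1}, {"dx": 0, "dy": 0, "dz": 0, "yaw": 0, "jaw": 1}]'

```text
clock: 12.9
tool_pos: [0.5605, 0.1044, 0.1751]
eef_rot: [0.767, 0.641, 0.007, -0.005]
contact_force: [-0.6, -0.0, -0.3]
opening: 0.007
```

```bash
python3 chk.py 11
```

```text
[0.56016912 0.10446701 0.17399892] [0.67535994 0.73245719 0.27714973]
[[ 0.177  0.984  0.003]
 [ 0.984 -0.177  0.017]
 [ 0.017  0.    -1.   ]]
[ 0.00066613 -0.00144325  0.10252241]
[ 0.00141725 -0.00169986  0.10254328]
```

View pics/wrist11.png

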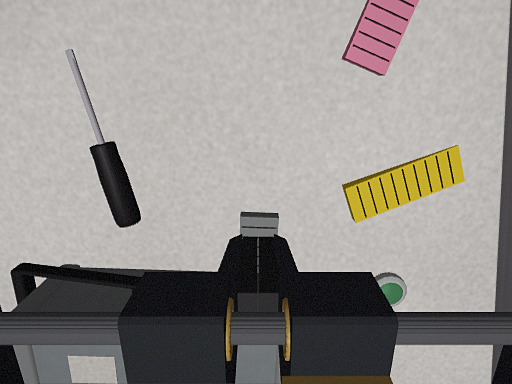

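View pics/scene11c.png

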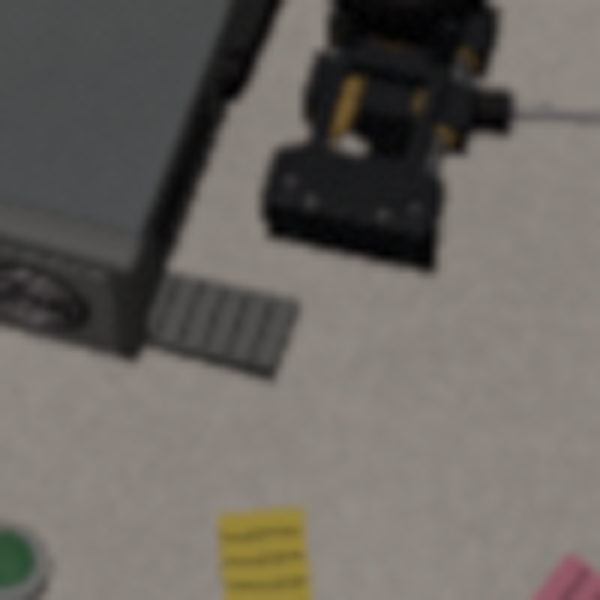

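```bash
python3 - <<'E'
import hd
from hd import *
hd.foot=np.array([.538,-.032])
W=heel('scene11',[((220+298/6,160+302/6),.014),((220+273/6,160+368/6),.014)])
rep(W[0],W[1])
W=heel('wrist11',[((241,212),0),((277,213),0)])
rep(W[0],W[1])
E
```

```text
(269.6666666666667, 210.33333333333334) [0.5357 0.0587 0.014 ]
(265.5, 221.33333333333334) [0.5724 0.0498 0.014 ]
heel [0.5541 0.0542] len 0.0378 bearing deg 13.6 foot x from origin 0.0276 lat(+n=+x side) 0.0046
(241, 212) [0.5352 0.0604 0.    ]
(277, 213) [0.5729 0.0524 0.    ]
heel [0.5541 0.0564] len 0.0385 bearing deg 12.0 foot x from origin 0.0298 lat(+n=+x side) 0.0027
```

play_rows --targets '[{"dx": -0.045, "dy": 0.002, "dz": 0, "yaw": 0, "jaw": 1}, {"dx": -0.045, "dy": 0.002, "dz": 0, "yaw": 0, "jaw": 1}, {"dx": -0.035, "dy": 0.0, "dz": 0, "yaw": 0, "jaw": 1}, {"dx": 0, "dy": 0.0, "dz": 0, "yaw": 0, "jaw": 1}, {"dx": 0, "dy": 0, "dz": 0, "yaw": 0, "jaw": 1}]'

```text
clock: 13.55
tool_pos: [0.538, -0.0209, 0.1636]
eef_rot: [0.766, 0.643, 0.002, -0.01]
contact_force: [-0.3, 1.4, 0.2]
opening: 0.007
```

play_rows --targets '[{"dx": 0, "dy": 0, "dz": 0.025, "yaw": 0, "jaw": 1}, {"dx": 0, "dy": 0, "dz": 0.015, "yaw": 0, "jaw": 1}, {"dx": 0, "dy": 0.0, "dz": 0.01, "yaw": 0, "jaw": 1}, {"dx": 0, "dy": 0.0, "dz": 0, "yaw": 0, "jaw": 1}, {"dx": 0, "dy": 0, "dz": 0, "yaw": 0, "jaw": 1}]'

```text
clock: 14.05
tool_pos: [0.5372, -0.0144, 0.109]
eef_rot: [0.764, 0.646, 0.001, -0.012]
contact_force: [-0.5, -0.2, 0.1]
opening: 0.005
```

play_rows --targets '[{"dx": -0.014, "dy": 0, "dz": 0, "yaw": 0, "jaw": 1}, {"dx": 0, "dy": 0, "dz": 0.003, "yaw": 0, "jaw": 1}, {"dx": 0, "dy": 0.0, "dz": 0.002, "yaw": 0, "jaw": 1}, {"dx": 0, "dy": 0.0, "dz": 0.002, "yaw": 0, "jaw": 1}, {"dx": 0, "dy": 0, "dz": 0.002, "yaw": 0, "jaw": 1}]'

```text
clock: 14.55
tool_pos: [0.5362, -0.0293, 0.1012]
eef_rot: [0.764, 0.645, 0.003, -0.011]
contact_force: [-0.2, -0.5, -0.3]
opening: 0.005
```

play_rows --targets '[{"dx": 0, "dy": 0, "dz": 0.001, "yaw": 0, "jaw": 1}, {"dx": 0, "dy": 0, "dz": 0.001, "yaw": 0, "jaw": 1}, {"dx": 0, "dy": 0.0, "dz": 0.001, "yaw": 0, "jaw": 1}, {"dx": 0, "dy": 0.0, "dz": 0.001, "yaw": 0, "jaw": 1}, {"dx": 0, "dy": 0, "dz": 0.001, "yaw": 0, "jaw": 1}]'

```text
clock: 15.05
tool_pos: [0.5361, -0.0293, 0.1005]
eef_rot: [0.764, 0.645, 0.004, -0.01]
contact_force: [-2.6, -0.0, 9.3]
opening: 0.006
```

```bash
python3 chk.py 12
```

```text
[ 0.53614746 -0.02928763  0.10050771] [-2.41686756 -0.21694798  9.38197257]
[[ 0.167  0.986 -0.008]
 [ 0.986 -0.167  0.02 ]
 [ 0.019 -0.011 -1.   ]]
[ 1.81091536e-04 -6.64143176e-05  1.02622156e-01]
[ 0.00117182 -0.00147009  0.10245679]
```

play_rows --targets '[{"dx": 0, "dy": 0, "dz": 0.001, "yaw": 0, "jaw": 1}, {"dx": 0, "dy": 0, "dz": 0.001, "yaw": 0, "jaw": 1}, {"dx": 0, "dy": 0.0, "dz": 0.001, "yaw": 0, "jaw": 1}, {"dx": 0, "dy": 0.0, "dz": 0.001, "yaw": 0, "jaw": 1}, {"dx": 0, "dy": 0, "dz": 0.001, "yaw": 0, "jaw": 1}]'

```text
clock: 15.7
tool_pos: [0.5361, -0.0293, 0.1005]
eef_rot: [0.764, 0.645, 0.004, -0.009]
contact_force: [-2.3, -0.6, 10.1]
opening: 0.006
```

play_rows --targets '[{"dx": 0, "dy": 0, "dz": -0.01, "yaw": 0, "jaw": 1}, {"dx": 0, "dy": 0, "dz": -0.03, "yaw": 0, "jaw": 1}, {"dx": 0, "dy": 0.0, "dz": -0.04, "yaw": 0, "jaw": 1}, {"dx": 0.045, "dy": 0.0, "dz": 0, "yaw": 0, "jaw": 1}, {"dx": 0.045, "dy": 0, "dz": 0, "yaw": 0, "jaw": 1}]'

```text
clock: 16.2
tool_pos: [0.552, 0.0515, 0.1872]
eef_rot: [0.768, 0.64, 0.003, -0.008]
contact_force: [-0.1, 0.3, 0.6]
opening: 0.003
```

play_rows --targets '[{"dx": 0.03, "dy": 0, "dz": 0, "yaw": 0, "jaw": 1}, {"dx": 0, "dy": 0, "dz": 0, "yaw": 0, "jaw": 1}, {"dx": 0, "dy": 0.0, "dz": 0, "yaw": 0, "jaw": 1}, {"dx": 0, "dy": 0.0, "dz": 0, "yaw": 0, "jaw": 1}, {"dx": 0, "dy": 0, "dz": 0, "yaw": 0, "jaw": 1}]'

```text
clock: 16.7
tool_pos: [0.5585, 0.0886, 0.1902]
eef_rot: [0.766, 0.643, 0.006, -0.008]
contact_force: [-0.6, -0.9, -0.0]
opening: 0.0
```

```bash
python3 chk.py 13; python3 - <<'E'
from h import *
a=load('scene11')['frame'].astype(float).mean(2);b=load('scene13')['frame'].astype(float).mean(2);z=load('scene1')['frame'].astype(float).mean(2)
# heel edge profile along wedge and meter edges shift via phase correlation
for n,(y0,y1,x0,x1),(p,q) in [('wedge 11->13',(205,228,244,276),(a,b)),('meter 1->13',(165,225,170,240),(z,b)),('level',(242,266,208,234),(z,b)),('driver tip',(172,188,300,340),(z,b))]:
    print(n,cv2.phaseCorrelate(p[y0:y1,x0:x1].copy(),q[y0:y1,x0:x1].copy()))
E
```

```text
[0.55858546 0.08875426 0.19007771] [-0.48058796  0.41633851  0.14023027]
[[ 0.172  0.985 -0.001]
 [ 0.985 -0.172  0.021]
 [ 0.02  -0.005 -1.   ]]
[ 0.00061502 -0.00138752  0.10252662]
[ 0.00012039 -0.00230661  0.10258087]
wedge 11->13 ((0.04144152293987702, 0.0019210781501843854), 0.994718592177754)
meter 1->13 ((-0.022121308113341343, -0.014012154672791155), 1.0064495474075021)
level ((0.47819256325333015, -0.08208106435363405), 0.9570056668914811)
driver tip ((0.059614569606267764, -0.06894633382833426), 1.0464298927553897)
```

View pics/scene13.png

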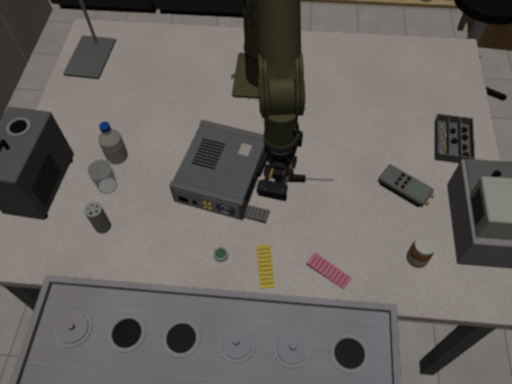

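View pics/wrist13.png

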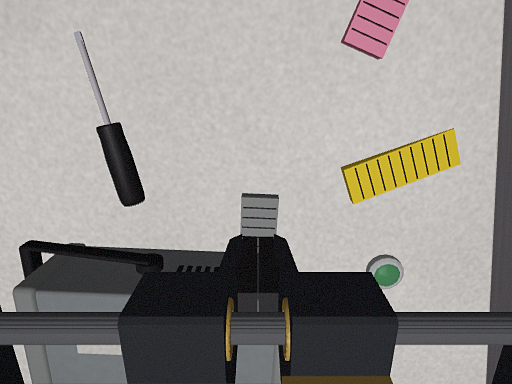

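```bash
python3 -c "
from plant import r
print(r.finish_job(), r.get_state()['clock'])"
```

```text
the job is handed in; nothing more can be done
the job is handed in; nothing more can be done
```

I pushed the grey wedge, thin end first, under the bare rear left foot until it was snug. I then took the fingers off, pressed the case corner to check it, and handed the job in at about 17 s of the 54 s limit.

- **Getting it there:** I turned the wedge into line with a nudge on the side of its heel, then pushed on the heel face. The push force rose to about 6 N while the wedge moved less than 1 mm more.
- **Wedge position:** Two views put the foot 28–30 mm ahead of the wedge's middle (allowed 12–42 mm). It is about 3–5 mm off the centre line (allowed 20 mm).
- **Corner press:** I pressed straight above the foot with 9–10 N for over half a second. The fingertips sank less than about 1 mm, against the 6 mm dip before, so the meter stands firm.
- **After lifting off:** The wedge did not move in the scene image, and the meter is still within about 0.1 px of where it started. The tilt I fitted changed by about 1 mrad, which is within the noise.
- **Other things:** Nothing else was visibly disturbed. I checked the bubble level and the screwdriver's tip by image comparison. The bubble level showed a shift of about 0.5 px (1 mm), far below its limit.

**Not measured:** The force between wedge and foot can't be read directly. That it stayed above 0.5 N after I let go is inferred from the push force, the firm press and the wedge not moving.

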